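Shut the storage box and close its latch

ROBOT

A 6-joint arm with a two-finger parallel gripper is mounted at the origin on the work surface. World frame = base frame: x ahead of the robot, y to its left, z up, the work surface at z = 0. Lengths are in m, angles in rad, forces in N, time in s.
With the tool pointing down it reaches from about 0.325 to 1 m from the base axis. Payload 5.1 kg.
Tool frame: the origin (TCP) lies where the fingers leave the gripper's body, on its centre line; the fingertips stand 73 mm ahead of it and the grasp point (between the pads) lies 54 mm ahead of it; z points along the fingers, y is the line along which they close (so a half turn about z gives the same grasp; the last joint's range is limited). The gripper opens to 85 mm and grips with 20 to 120 N. Pads are 22 mm wide; open, the fingers measure 114 mm over their backs; the gripper's body (76 mm by 85 mm) begins 54 mm behind the grasp point. The pads swing forward as they close: fully open they stand 13 mm farther back than shut.
Start: joints at [1.222, 0.124, 1.65, -0, 1.367, -0.083], TCP at [0.171, 0.627, 0.304] pointing down, gripper open.
Joint ranges: [-2.61, 2.61], [-1.02, 2.33], [0.03, 2.71], [-1.35, 4.49], [0.32, 2.68], [-2.91, 2.91]. Speed limits (rad/s): [2.57, 2.57, 3.14, 3.14, 3.14, 3.14].

INTERFACE

Orientations are given as a rotation vector (axis times angle).
In Python, from rig import robot gives the robot as it stands. The module is installed in compiled form; this text tells all that it offers.
- The arm moves only by the tool move_arm, never from a script. Its argument "moves" is a list of rows, each an object of numbers: "x", "y", "z": the shift along the tool's x, y, z in cm; "wx", "wy", "wz": the turn, a rotation vector about the tool's x, y, z in degrees. A call has 1 to 12 rows; each row is the pose to reach, as a shift and turn from the pose commanded when the call began, along the tool's axes at that moment; what a row does not reach only later rows make up. A row lasts 1/8 s, in which the tool goes at most 62.5 mm and 10.7 degrees, less where a joint would pass 70% of its speed; a pose out of reach is approached as far as the arm can. A call with a gripper value outside its range is refused whole. "grip" is the finger opening in cm, from 0 to 8.54, set as the call begins (left out, the last holds). The fingers move at their own pace and stop on an object; "grip_force" is the grip in N (left out, the last holds). Time passes only in rows, so rows that repeat a pose let the fingers close. It gives the time, the measured TCP pose, the force, the opening and the grip force at its end, in the units of the state.
- robot.state(): the state, without advancing time (a new reading comes with each control period).
- robot.capture(name): name is "scene" or "side" or "wrist"; returns (picture, depth): 420x560x3 uint8, red, green, blue; 420x560 float32, m along the optical axis (not along the pixel's ray), 0 where there is no reading.
- robot.camera_info(name): a dict with "K" (3x3 intrinsics, pixels), "dist" ([k1, k2, p1, p2, k3] as OpenCV has them; the pictures are not rectified), "R" (3x3) and "t" (3): a world point X has camera coordinates R X + t. Camera axes: x right, y down, z forward; pixel columns grow to the right and rows downward; lengths in m; the calibration is good to about 2 mm. A picture is of the moment at which its call begins: read the wrist's pose just before it. camera_info takes no time and is no camera call; for the wrist camera it gives the pose at the moment of the call.
- robot.close_job(): hands the job in; it is judged then, once.
Trained networks look in the newest picture that a camera, given by its name, has taken for a name from the list of things; names that differ only in an ending like _2 or _b are one class to them, and where a whole thing is asked for, a point or a joint stands for the part that bears it (a point fixed in the world has none). Each returns a list of dicts, best first, with "p" (0 to 1); they miss things now and then, are a little off and sometimes report something else, mostly with a low value. They report only what shows in the picture. A call takes as long as a camera call.
- robot.find_in(name, camera): "position" ([column, row] in pixels, amid what is visible of it).
- robot.trace(name, camera): "region" (420x560 bool, what is visible of it) and "position" ([column, row] in pixels, amid what is visible of it).
- robot.spot_point(name, camera): "position" ([column, row] in pixels: a listed point, or the origin of a listed thing).
The state is a dict: "t": time; "joint_positions": joint angles; "qd": joint speeds; "joint_efforts": joint torques, N m; "tool_pos": TCP position; "eef_rot": TCP orientation; "force": force on the tool from outside, world axes, zero at the start; "ft_torque": the same for the moment, N m; "finger_gap": finger opening in m; "gripper_force": force on a finger pad.
Only numpy, scipy, OpenCV 4.12 (cv2) and the standard library are available. Lean on these libraries where they do the work, as an engineer would, in place of code of your own. Each camera call takes 0.05 s, during which the arm holds its last target. There are 200 camera calls.

TASK

Shut the clear storage box: with the fingertips push its raised lid all the way down, and then push the latch flap on the lid's front edge down and in until it lies flat against the front of the box. This is a job of pushing only: pick nothing up, leave the box standing where it is, and leave the other things on the counter undisturbed.

Things in the scene. Friction and masses are not known exactly. Their poses are not given: they have to be found in the camera images.
- box: clear plastic storage box with pale frosted rims and a grey plastic latch flap, holding two stacks of stoneware coasters that fill it to 55 mm and are part of it; outside 150 mm deep (its x), 200 mm wide (its y), 90 mm high without the lid; stands loose on the counter, about 1.2 to 2 kg. Origin: centre of its underside; x points from its front (latch side, which looks roughly to the robot) to its back (hinge side), z up.
- lid (a joint): angle of the lid in rad: 0 = fully shut, lying on the box's rim; grows as the front edge rises (1.57 = upright); upper stop 1.7. The lid is a clear plate with a frosted rim, 156 mm from hinge to front edge, 206 mm wide, its top face 9 to 10 mm above the hinge axis when shut. The stiff hinge keeps it at any angle; it takes about 0.16 N m plus or minus the lid's weight (120 g) to move it.
- latch (a joint): angle of the latch flap in rad: 0 = shut, hanging straight down flat against the front of the shut box; 1.57 = sticking straight out in front in line with the lid; above that tipped upwards; upper stop 2.1. The stiff hinge keeps it at any angle, with about 0.035 N m to move it; there is no spring. The flap rides on the lid.
- lid_hinge (a point): point on the lid's hinge axis, mid-way along the back rim of the box: 75 mm behind the box's centre, 90 mm above its underside. The axis runs along the box's y.
- lid_edge (a point): middle of the lid's front edge on its upper (outer) face; 156 mm from the hinge axis along the lid, 9 mm above it square to the lid.
- latch_hinge (a point): point on the latch flap's hinge axis, in the middle of the flap's width: on the lid, 159 mm from the lid's hinge axis and 4 mm above it square to the lid. With the lid shut it is 94 mm above the counter, 9 mm in front of the box's front wall; the axis runs along the box's y.
- latch_tip (a point): middle of the free edge of the latch flap, 40 mm from the flap's hinge axis. The flap is a grey plastic plate 44 mm wide (along the box's y), 40 mm long, 4 mm thick, its outer face 3 mm from the line from hinge to tip, with a grip ridge to 5 mm along the free edge. The outer face is the front face when shut, the upper face when the flap sticks out.
- mug: white ceramic mug with a handle, 80 mm across, 95 mm high, beside the box; bystander. Origin: centre of its underside.
- jar: glass jar with a steel cap, 68 mm across, 110 mm high, beside the box; bystander. Origin: centre of its underside.
- strainer: steel mesh strainer, bowl 132 mm across, 55 mm high, wire handle 125 mm along its -x; behind the box; bystander. Origin: centre of its underside.
- trivet: round white trivet with a cork bottom, 160 mm across, 13 mm high, behind the box; bystander. Origin: centre of its underside.
- spoon: wooden spoon 180 mm long lying across the trivet; bystander. Origin: on its underside, handle to its -x.

How it is judged:
By the outcome, as a careful person would: the job done as asked, in the order asked, and still so for the second after the job is handed in, with the robot touching nothing.
It also fails if it takes over 48 s, if anything falls off the work surface, if the arm or the gripper's body presses on something with over 40 N, if the wrist force passes 120 N, or if a joint passes its speed limit or range.

## Working session

There is one attempt and no reset: what is moved stays moved. The work goes in short steps, Python scripts to look and compute and a tool call to move; the robot and the scene stay as the last step left them, time stands still between calls to the robot, and variables do not carry over. Pictures are saved under pics/ and viewed, at most 10 in all, crops included, and the job is handed in when it is done.

Besides the shell and the picture viewer there is one more tool, called after "Emit:" as name(argument=value, ...), one argument or row to a line, values as JSON. move_arm: Moves the arm, as the interface text tells. Its arguments: {"type":"object","properties":{"moves":{"type":"array"},"grip":{"type":"number"},"grip_force":{"type":"number"}},"required":["moves"]}

```bash
mkdir -p pics
cat > h.py <<'E'
import numpy as np, cv2
from rig import robot
from scipy.spatial.transform import Rotation as Ro
def ray(ci,px):
    K=np.array(ci["K"]);d=np.array(ci["dist"]);R=np.array(ci["R"]);t=np.array(ci["t"])
    n=cv2.undistortPoints(np.array([[px]],float),K,d)[0,0]
    return -R.T@t, R.T@np.array([n[0],n[1],1.])
def tri(obs):
    A=np.zeros((3,3));b=np.zeros(3)
    for o,d in obs:
        d=d/np.linalg.norm(d);P=np.eye(3)-np.outer(d,d);A+=P;b+=P@o
    X=np.linalg.solve(A,b)
    return X,[np.linalg.norm((np.eye(3)-np.outer(d,d)/(d@d))@(X-o)) for o,d in obs]
def at_depth(ci,px,dep):
    o,d=ray(ci,px);return o+d*dep
E
python3 - <<'E'
from h import *
ims=[]
cis={}
for c in ["scene","side"]:
    im,dp=robot.capture(c);np.save(f"d_{c}.npy",dp);cis[c]=robot.camera_info(c)
    cv2.imwrite(f"pics/{c}0.png",im[:,:,::-1])
    print(c,"cam at",-np.array(cis[c]["R"]).T@np.array(cis[c]["t"]))
pts={}
for n in ["lid_hinge","lid_edge","latch_hinge","latch_tip","box","mug","jar","strainer"]:
    o=[]
    for c in ["scene","side"]:
        r=robot.spot_point(n,c)
        if r: o.append(ray(cis[c],r[0]["position"]));print(n,c,np.round(r[0]["position"]),round(r[0]["p"],2))
    if len(o)==2:
        X,e=tri(o);print("  ",np.round(X,3),np.round(e,3))
    
    if n in("box","mug","jar","strainer"):
        for q in o: print("  z0",np.round(q[0]-q[1]*q[0][2]/q[1][2],3))
print(robot.state())
E
```

```text
scene cam at [ 0.69725746 -0.62859802  0.69974528]
side cam at [ 0.570061   -0.7477349   0.83258618]
lid_hinge scene [254. 242.] 0.66
lid_hinge side [278. 245.] 0.76
   [ 0.614 -0.015  0.07 ] [0.003 0.003]
lid_edge scene [226. 176.] 0.81
lid_edge side [250. 187.] 0.73
   [0.557 0.042 0.184] [0.006 0.006]
latch_hinge scene [220. 178.] 0.85
latch_hinge side [247. 187.] 0.49
   [0.553 0.008 0.209] [0.008 0.008]
latch_tip scene [215. 154.] 0.91
latch_tip side [250. 187.] 0.64
   [ 0.564 -0.085  0.305] [0.009 0.009]
box scene [217. 270.] 0.8
box side [247. 271.] 0.6
   [ 0.539 -0.014 -0.016] [0. 0.]
  z0 [ 0.543 -0.029  0.   ]
  z0 [ 0.539 -0.028  0.   ]
mug side [236. 347.] 0.75
  z0 [ 0.515 -0.225  0.   ]
jar side [249. 212.] 0.88
  z0 [0.551 0.176 0.   ]
strainer scene [338. 213.] 0.7
strainer side [336. 208.] 0.7
   [0.777 0.167 0.006] [0.001 0.001]
  z0 [0.778 0.172 0.   ]
  z0 [0.779 0.174 0.   ]
{'t': 0.9, 'joint_positions': array([ 1.22241398e+00,  1.23786201e-01,  1.65026161e+00, -1.33812534e-06,
        1.36751847e+00, -8.26233990e-02]), 'qd': array([-3.10156164e-04, -7.95863513e-05,  9.89358496e-05,  6.00777211e-04,
       -5.88052975e-04,  1.72981616e-05]), 'joint_efforts': array([-5.06231809e-04, -4.23581350e+01, -3.65768158e+01, -2.02289948e-04,
        5.49058204e-04, -1.91349255e-05]), 'tool_pos': array([0.17075936, 0.62716715, 0.30395387]), 'eef_rot': array([4.16224430e-01, 3.11389116e+00, 4.00203978e-05]), 'force': array([ 0.5481371 , -0.02878081,  0.21131897]), 'ft_torque': array([ 0.02993944, -0.01495519,  0.01520594]), 'gripper_force': 0.0, 'finger_gap': 0.08525120112410176}
```

View pics/scene0.png

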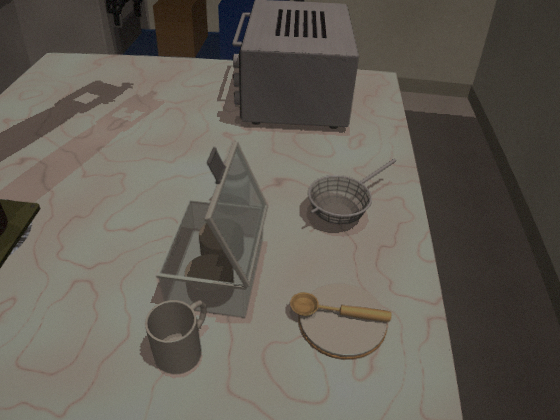

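View pics/side0.png

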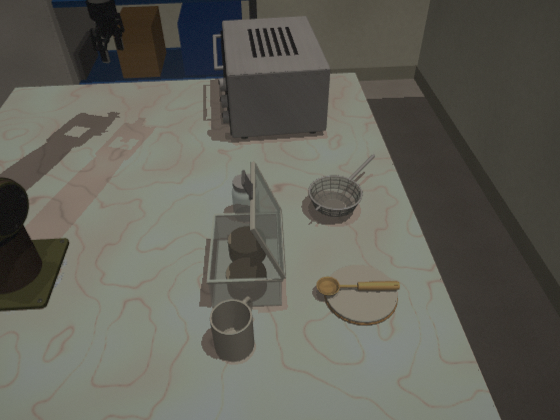

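Scene: the box rim spans (160,277)–(267,207), the lid is raised steeply (front edge (237,145)–(212,217)), and the latch is near (216,165). Side: the lid edge runs (254,167)–(252,235). I'll enlarge both to fit the model.

Run:
```python
import cv2,numpy as np
a=cv2.imread("pics/scene0.png")[138:318,148:278];b=cv2.imread("pics/side0.png")[138:318,188:318]
o=np.hstack([cv2.resize(i,None,fx=3.0,fy=3.0,interpolation=cv2.INTER_CUBIC) for i in(a,b)])
o=np.clip(o.astype(float)*1.5,0,255).astype(np.uint8)
cv2.imwrite("pics/zoom0.png",o)
```

```text
(no output)
```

View pics/zoom0.png

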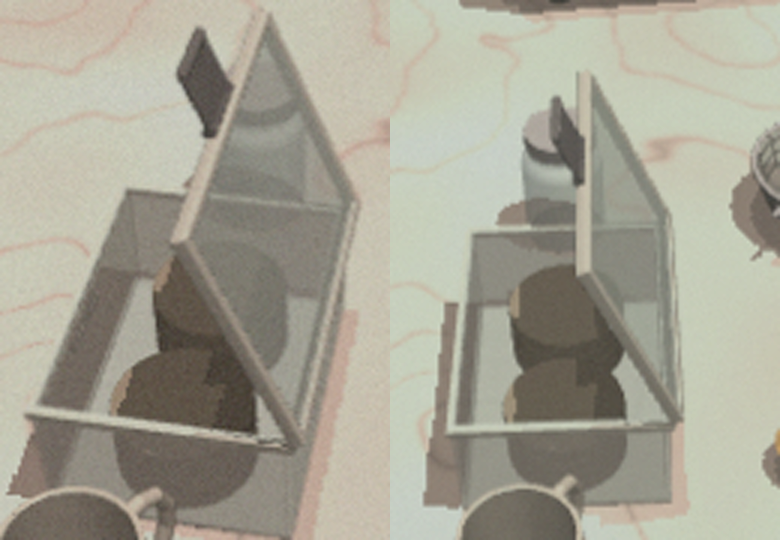

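```bash
cat > fit.py <<'E'
from h import *
from scipy.optimize import least_squares
def model(p):
    x,y,yaw,th,ph=p
    c,s=np.cos(th),np.sin(th)
    u=np.array([-c,0,s]);n=np.array([s,0,c]);Y=np.array([0,1.,0]);H=np.array([.075,0,.09])
    L=lambda a,b,w:H+a*u+b*n+w*Y
    d=np.sin(ph)*u-np.cos(ph)*n
    F=lambda a,w:L(.159,.004,w)+a*d
    R=Ro.from_euler('z',yaw).as_matrix();T=np.array([x,y,0])
    P=dict(fn=[-.075,-.1,.09],ff=[-.075,.1,.09],edge_n=L(.156,.005,-.103),edge_f=L(.156,.005,.103),hn=L(0,.007,-.103),hf=L(0,.007,.103),
      tn=F(.04,-.022),tf=F(.04,.022),an=F(0,-.022),af=F(0,.022),lid_hinge=H,lid_edge=L(.156,.009,0),latch_hinge=F(0,0),latch_tip=F(.04,0))
    return {k:R@np.array(v)+T for k,v in P.items()}
def proj(ci,X):
    return cv2.projectPoints(np.array([X]),cv2.Rodrigues(np.array(ci["R"]))[0],np.array(ci["t"]),np.array(ci["K"]),np.array(ci["dist"]))[0][0,0]
E
python3 - <<'E'
from fit import *
z={"scene":dict(fn=(27,415),ff=(127,190),hf=(356,204),hn=(297,447),edge_n=(178,240),edge_f=(265,12),tn=(180,72),tf=(199,28),an=(208,135)),
"side":dict(fn=(447-390,435),ff=(472-390,234),hf=(668-390,213),hn=(680-390,420),edge_n=(584-390,274),edge_f=(584-390,73),an=(190,183),tf=(163,98))}
off={"scene":(148,138),"side":(188,138)}
ci={c:robot.camera_info(c) for c in z}
obs=[(c,k,np.array(v)/3+off[c]) for c in z for k,v in z[c].items()]
f=lambda p:np.concatenate([proj(ci[c],model(p)[k])-v for c,k,v in obs])
for ph0 in (1.2,2.0):
    r=least_squares(f,[.54,-.02,0,1.,ph0],loss='soft_l1')
    print(np.round(r.x,3),r.cost)
for (c,k,v),e in zip(obs,r.fun.reshape(-1,2)):print(c,k,np.round(e,1))
for k,v in model(r.x).items():print(k,np.round(v,3))
np.save("p.npy",r.x)
E
```

```text
[ 0.542 -0.033 -0.035  1.196  1.573] 12.124572449819267
[ 0.542 -0.033 -0.035  1.196  1.573] 12.124572449819468
scene fn [-0.1 -1.9]
scene ff [-1.6 -2.2]
scene hf [-0.1  0.1]
scene hn [0.6 0.3]
scene edge_n [-0.7  0.2]
scene edge_f [-1.2 -1.2]
scene tn [-0.7  0.3]
scene tf [-0.2 -1. ]
scene an [ 0.5 -0.5]
side fn [ 0.7 -0.5]
side ff [-1.1 -0.6]
side hf [0.6 2.7]
side hn [0.7 2.4]
side edge_n [0.1 0.6]
side edge_f [ 0.6 -0.1]
side an [0.5 0.7]
side tf [ 1.3 -0. ]
fn [ 0.464 -0.13   0.09 ]
ff [0.471 0.069 0.09 ]
edge_n [ 0.561 -0.137  0.237]
edge_f [0.568 0.069 0.237]
hn [ 0.62  -0.139  0.093]
hf [0.627 0.067 0.093]
tn [ 0.547 -0.055  0.277]
tf [ 0.549 -0.011  0.277]
an [ 0.562 -0.056  0.239]
af [ 0.564 -0.012  0.239]
lid_hinge [ 0.617 -0.036  0.09 ]
lid_edge [ 0.569 -0.034  0.238]
latch_hinge [ 0.563 -0.034  0.239]
latch_tip [ 0.548 -0.033  0.277]
```

Emit:
move_arm(
  moves=[
    {"z": -6},
    {"z": -11.6, "wz": -5},
    {"x": -6, "y": -4.5, "z": -11.6, "wz": -13},
    {"x": -60, "y": -45.5, "z": -11.6, "wz": -13},
    {"x": -60, "y": -45.5, "z": -11.6, "wz": -13},
    {"x": -60, "y": -45.5, "z": -11.6, "wz": -13},
    {"x": -60, "y": -45.5, "z": -11.6, "wz": -13},
    {"x": -60, "y": -45.5, "z": -11.6, "wz": -13},
    {"x": -60, "y": -45.5, "z": -11.6, "wz": -13},
    {"x": -60, "y": -45.5, "z": -11.6, "wz": -13},
    {"x": -60, "y": -45.5, "z": -11.6, "wz": -13},
    {"x": -60, "y": -45.5, "z": -11.6, "wz": -13},
  ],
  grip=0,
)

```text
invalid input
```

Emit:
move_arm(
  moves=[
    {"x": 0, "y": 0, "z": -6, "wx": 0, "wy": 0, "wz": 0},
    {"x": 0, "y": 0, "z": -11.6, "wx": 0, "wy": 0, "wz": -5},
  ],
  grip=0,
)

```text
t: 1.15
tool_pos: [0.1707, 0.6269, 0.4206]
eef_rot: [-0.276, -3.129, 0.003]
force: [0.6, 0.2, 0.5]
finger_gap: 0.0515
gripper_force: 0.0
```

Emit:
move_arm(
  moves=[
    {"x": -5, "y": -4.5, "z": 0, "wx": 0, "wy": 0, "wz": -8},
    {"x": -9, "y": -8.2, "z": 0, "wx": 0, "wy": 0, "wz": -8},
    {"x": -13.5, "y": -12.3, "z": 0, "wx": 0, "wy": 0, "wz": -8},
    {"x": -18, "y": -16.4, "z": 0, "wx": 0, "wy": 0, "wz": -8},
    {"x": -22.5, "y": -20.5, "z": 0, "wx": 0, "wy": 0, "wz": -8},
    {"x": -27, "y": -24.6, "z": 0, "wx": 0, "wy": 0, "wz": -8},
    {"x": -31.5, "y": -28.7, "z": 0, "wx": 0, "wy": 0, "wz": -8},
    {"x": -36, "y": -32.8, "z": 0, "wx": 0, "wy": 0, "wz": -8},
    {"x": -40.5, "y": -36.9, "z": 0, "wx": 0, "wy": 0, "wz": -8},
    {"x": -45, "y": -41, "z": 0, "wx": 0, "wy": 0, "wz": -8},
    {"x": -49.5, "y": -45, "z": 0, "wx": 0, "wy": 0, "wz": -8},
    {"x": -54, "y": -49, "z": 0, "wx": 0, "wy": 0, "wz": -8},
  ],
  grip=0,
)

```text
t: 2.65
tool_pos: [0.6161, 0.0472, 0.4201]
eef_rot: [0.062, 3.14, 0.0]
force: [-0.6, 1.3, -0.2]
finger_gap: 0.0
gripper_force: 0.0
```

Emit:
move_arm(
  moves=[
    {"x": -2, "y": -1.7, "z": 0, "wx": 0, "wy": 0, "wz": 0},
    {"x": -2, "y": -1.7, "z": 5, "wx": 0, "wy": 0, "wz": 0},
    {"x": -2, "y": -1.7, "z": 9, "wx": 0, "wy": 0, "wz": 0},
    {"x": -2, "y": -1.7, "z": 12.7, "wx": 0, "wy": 0, "wz": 0},
    {"x": -2, "y": -1.7, "z": 12.7, "wx": 0, "wy": 0, "wz": 0},
  ],
  grip=0,
)

```text
t: 3.28
tool_pos: [0.6328, 0.0313, 0.2887]
eef_rot: [-0.061, -3.133, -0.0]
force: [-0.1, 0.2, 0.0]
finger_gap: 0.0002
gripper_force: 0.0
```

Run:
```python
from h import *
s=robot.state();print(s["tool_pos"],s["force"])
a,_=robot.capture("scene");b,_=robot.capture("side")
o=np.hstack([cv2.resize(i[100:300,140:300,::-1],None,fx=2.5,fy=2.5) for i in(a,b)])
cv2.imwrite("pics/v1.png",o)
```

```text
[0.63279876 0.03128726 0.28865945] [-0.09779617  0.21337201  0.0211414 ]
```

View pics/v1.png

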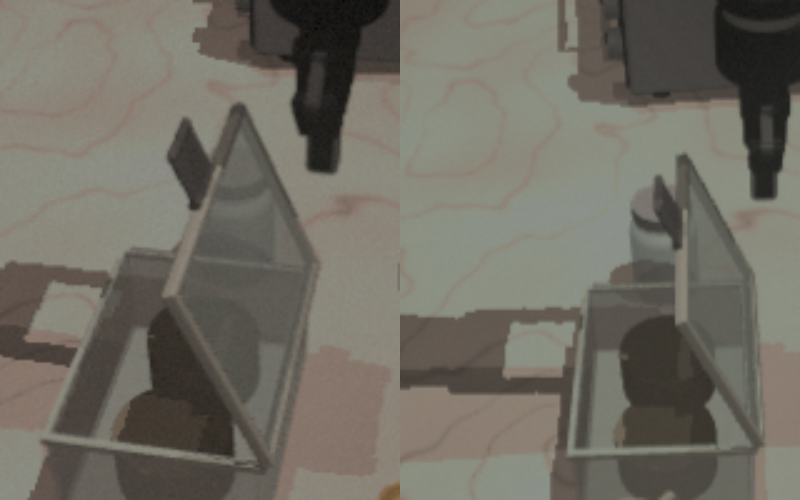

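Emit:
move_arm(
  moves=[
    {"x": 2.5, "y": 0, "z": 0, "wx": 0, "wy": 0, "wz": 0},
    {"x": 4.3, "y": 0, "z": 0.1, "wx": 0, "wy": 0, "wz": 0},
    {"x": 5.5, "y": 0, "z": 0.6, "wx": 0, "wy": 0, "wz": 0},
    {"x": 6.7, "y": 0, "z": 1.1, "wx": 0, "wy": 0, "wz": 0},
    {"x": 7.8, "y": 0, "z": 1.8, "wx": 0, "wy": 0, "wz": 0},
    {"x": 8.9, "y": 0, "z": 2.6, "wx": 0, "wy": 0, "wz": 0},
    {"x": 9.8, "y": 0, "z": 3.5, "wx": 0, "wy": 0, "wz": 0},
    {"x": 10.7, "y": 0, "z": 4.5, "wx": 0, "wy": 0, "wz": 0},
  ],
)

```text
t: 4.38
tool_pos: [0.5269, 0.0355, 0.247]
eef_rot: [-0.061, -3.14, 0.0]
force: [-0.3, -0.4, 0.6]
finger_gap: 0.0002
gripper_force: 0.3
```

Emit:
move_arm(
  moves=[
    {"x": 0.7, "y": 0, "z": 1.1, "wx": 0, "wy": 0, "wz": 0},
    {"x": 1.4, "y": 0, "z": 2.2, "wx": 0, "wy": 0, "wz": 0},
    {"x": 1.9, "y": 0, "z": 3.4, "wx": 0, "wy": 0, "wz": 0},
    {"x": 2.3, "y": 0, "z": 4.6, "wx": 0, "wy": 0, "wz": 0},
    {"x": 2.5, "y": 0, "z": 5.6, "wx": 0, "wy": 0, "wz": 0},
    {"x": 2.7, "y": 0, "z": 6.4, "wx": 0, "wy": 0, "wz": 0},
  ],
)

```text
t: 5.12
tool_pos: [0.5005, 0.0365, 0.1832]
eef_rot: [0.061, 3.141, -0.0]
force: [0.3, 0.3, 0.3]
finger_gap: 0.0
gripper_force: 0.2
```

Run:
```python
from h import *
s=robot.state();print(s["tool_pos"],s["force"])
a,_=robot.capture("scene");b,_=robot.capture("side")
o=np.hstack([cv2.resize(i[120:320,140:300,::-1],None,fx=2.5,fy=2.5) for i in(a,b)])
cv2.imwrite("pics/v2.png",o)
```

```text
[0.50054779 0.03648168 0.18320342] [0.33161331 0.29551583 0.28146349]
```

View pics/v2.png

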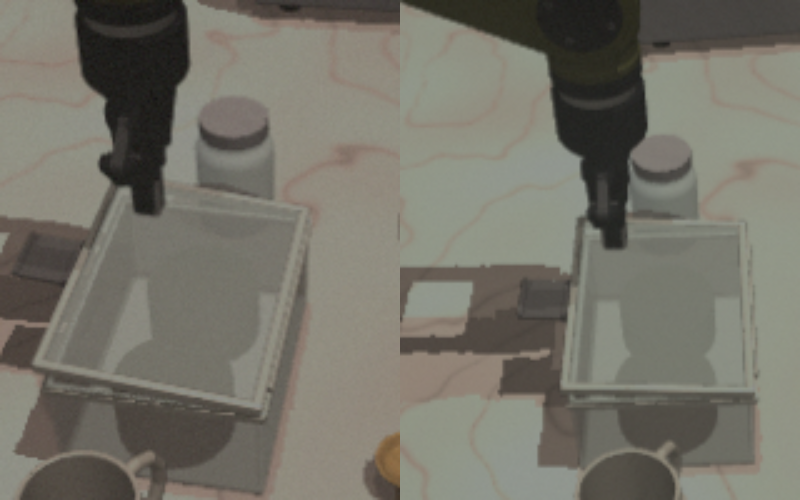

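The lid is nearly shut and the flap points straight out ((50,258) in the left crop). I'll press down now.

Emit:
move_arm(
  moves=[
    {"x": 0, "y": 0, "z": 0.4, "wx": 0, "wy": 0, "wz": 0},
    {"x": 0, "y": 0, "z": 0.8, "wx": 0, "wy": 0, "wz": 0},
    {"x": 0, "y": 0, "z": 1.0, "wx": 0, "wy": 0, "wz": 0},
  ],
)

```text
t: 5.6
tool_pos: [0.5007, 0.0365, 0.1738]
eef_rot: [0.061, 3.141, -0.0]
force: [-0.5, 1.2, -0.6]
finger_gap: 0.0001
gripper_force: 0.2
```

Emit:
move_arm(
  moves=[
    {"x": 0, "y": 0, "z": 0.1, "wx": 0, "wy": 0, "wz": 0},
    {"x": 0, "y": 0, "z": 0.2, "wx": 0, "wy": 0, "wz": 0},
    {"x": 0, "y": 0, "z": 0.3, "wx": 0, "wy": 0, "wz": 0},
  ],
)

```text
t: 5.98
tool_pos: [0.5007, 0.0365, 0.1715]
eef_rot: [-0.061, -3.141, -0.0]
force: [-5.2, 0.3, 7.6]
finger_gap: 0.0002
gripper_force: 3.6
```

Emit:
move_arm(
  moves=[
    {"x": 0, "y": 0, "z": 0.1, "wx": 0, "wy": 0, "wz": 0},
    {"x": 0, "y": 0, "z": 0.1, "wx": 0, "wy": 0, "wz": 0},
  ],
)

```text
t: 6.22
tool_pos: [0.5007, 0.0365, 0.1715]
eef_rot: [-0.061, -3.141, 0.0]
force: [-5.6, 0.2, 9.5]
finger_gap: 0.0002
gripper_force: 4.6
```

Emit:
move_arm(
  moves=[
    {"x": 0, "y": 0, "z": -3, "wx": 0, "wy": 0, "wz": 0},
    {"x": 0, "y": 0, "z": -6, "wx": 0, "wy": 0, "wz": 0},
    {"x": 4, "y": -3, "z": -6, "wx": 0, "wy": 0, "wz": 0},
    {"x": 7, "y": -6, "z": -6, "wx": 0, "wy": 0, "wz": 0},
    {"x": 7, "y": -7, "z": -6, "wx": 0, "wy": 0, "wz": 0},
    {"x": 7, "y": -7, "z": -6, "wx": 0, "wy": 0, "wz": 0},
  ],
)

```text
t: 6.98
tool_pos: [0.4283, -0.0311, 0.2303]
eef_rot: [0.063, 3.14, 0.0]
force: [-0.2, 0.3, -0.2]
finger_gap: -0.0004
gripper_force: 0.0
```

Run:
```python
from h import *
s=robot.state();print(s["tool_pos"],s["force"])
a,da=robot.capture("scene");b,_=robot.capture("side")
o=np.hstack([cv2.resize(i[160:320,140:270,::-1],None,fx=3,fy=3) for i in(a,b)])
cv2.imwrite("pics/v3.png",np.clip(o*1.4,0,255).astype(np.uint8))
for n in ["lid_hinge","lid_edge","latch_hinge","latch_tip"]:
    o=[];
    for c in ["scene","side"]:
        r=robot.spot_point(n,c)
        if r: o.append(ray(robot.camera_info(c),r[0]["position"]));print(n,c,np.round(r[0]["position"]),round(r[0]["p"],2))
    for q in o: print("  at z=.096",np.round(q[0]+q[1]*(.096-q[0][2])/q[1][2],3))
```

```text
[ 0.4283485  -0.03113799  0.23025663] [-0.23259159  0.3116971  -0.21490106]
lid_hinge scene [255. 242.] 0.96
lid_hinge side [277. 245.] 0.93
  at z=.096 [ 0.619 -0.036  0.096]
  at z=.096 [ 0.609 -0.043  0.096]
lid_edge scene [170. 230.] 0.55
lid_edge side [204. 244.] 0.83
  at z=.096 [ 0.461 -0.028  0.096]
  at z=.096 [ 0.453 -0.027  0.096]
latch_hinge side [206. 243.] 0.67
  at z=.096 [ 0.456 -0.025  0.096]
latch_tip scene [152. 230.] 0.69
latch_tip side [189. 242.] 0.77
  at z=.096 [ 0.427 -0.032  0.096]
  at z=.096 [ 0.418 -0.017  0.096]
```

View pics/v3.png

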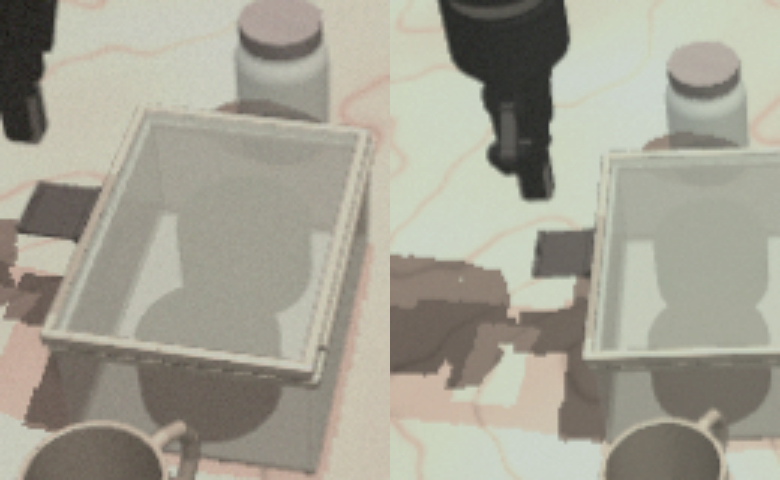

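Lid is shut flat; flap sticks straight out at (60,210) in the left crop. The fingers go over it, tilted so the body leans away from the lid.

Emit:
move_arm(
  moves=[
    {"x": 1.7, "y": 0, "z": 0, "wx": 0, "wy": -10, "wz": 0},
    {"x": 3.4, "y": 0, "z": 2, "wx": 0, "wy": -20, "wz": 0},
    {"x": 3.4, "y": 0, "z": 5, "wx": 0, "wy": -20, "wz": 0},
    {"x": 3.4, "y": 0, "z": 5.5, "wx": 0, "wy": -20, "wz": 0},
  ],
)

```text
t: 7.98
tool_pos: [0.3925, -0.029, 0.173]
eef_rot: [0.055, 2.795, -0.009]
force: [-0.8, -0.7, 0.0]
finger_gap: -0.0001
gripper_force: 0.0
```

Run:
```python
from h import *
s=robot.state();print(s["tool_pos"],s["force"]);R=Ro.from_rotvec(s["eef_rot"]).as_matrix();print(np.round(R,3))
c=np.array(s["tool_pos"])+R@[-.011,0,.073];print("corner",c)
tgt=[]
hx,hz=.459,.094
for a,ph in [(.03,1.57),(.03,1.3),(.03,1.1),(.03,.9),(.03,.7),(.03,.5),(.03,.3),(.03,.15),(.03,.0),(.03,-.1)]:
    X=np.array([hx-a*np.sin(ph)-.004*np.cos(ph),c[1],hz-a*np.cos(ph)+.004*np.sin(ph)])
    print(ph,np.round(X,4),np.round(R.T@(X-c)*100,1))
a,_=robot.capture("scene");b,_=robot.capture("side")
o=np.hstack([cv2.resize(i[160:320,140:270,::-1],None,fx=3,fy=3) for i in(a,b)])
cv2.imwrite("pics/v4.png",np.clip(o*1.4,0,255).astype(np.uint8))
```

```text
[ 0.39245456 -0.02903033  0.17295545] [-0.77182454 -0.70208465  0.04222751]
[[-0.94   0.039  0.339]
 [ 0.037  0.999 -0.013]
 [-0.339  0.001 -0.941]]
corner [ 0.42752987 -0.03035416  0.10800954]
1.57 [ 0.429  -0.0304  0.098 ] [0.2 0.  1. ]
1.3 [ 0.429  -0.0304  0.0898] [0.5 0.  1.8]
1.1 [ 0.4304 -0.0304  0.084 ] [0.5 0.  2.4]
0.9 [ 0.433  -0.0304  0.0785] [0.5 0.  3. ]
0.7 [ 0.4366 -0.0304  0.0736] [0.3 0.  3.5]
0.5 [ 0.4411 -0.0304  0.0696] [0.  0.1 4.1]
0.3 [ 0.4463 -0.0304  0.0665] [-0.4  0.1  4.5]
0.15 [ 0.4506 -0.0304  0.0649] [-0.7  0.1  4.8]
0.0 [ 0.455  -0.0304  0.064 ] [-1.1  0.1  5.1]
-0.1 [ 0.458  -0.0304  0.0638] [-1.4  0.1  5.2]
```

View pics/v4.png

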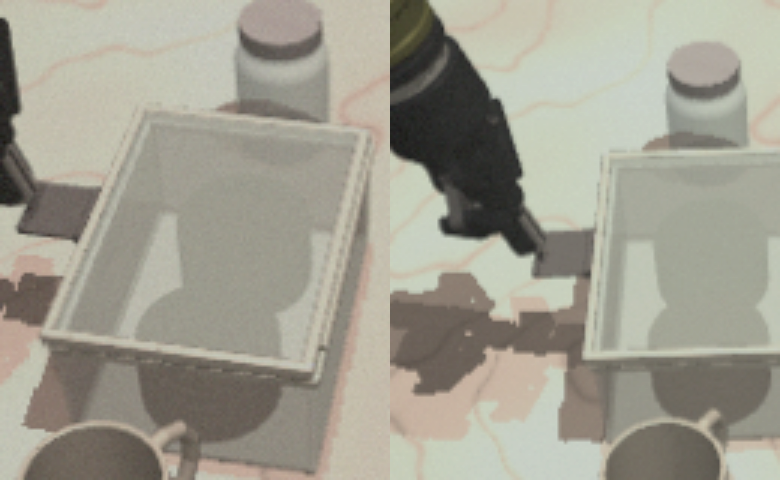

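The fingertip sits over the flap's outer edge ((530,250) in the right crop). I'll shift 6 mm inward, then push down along the arc.

Emit:
move_arm(
  moves=[
    {"x": -0.6, "y": 0, "z": 0.2, "wx": 0, "wy": 0, "wz": 0},
    {"x": -0.3, "y": 0, "z": 1.2, "wx": 0, "wy": 0, "wz": 0},
    {"x": 0, "y": 0, "z": 2.0, "wx": 0, "wy": 0, "wz": 0},
    {"x": 0.1, "y": 0, "z": 2.6, "wx": 0, "wy": 0, "wz": 0},
    {"x": 0.1, "y": 0, "z": 3.1, "wx": 0, "wy": 0, "wz": 0},
    {"x": 0.1, "y": 0, "z": 3.5, "wx": 0, "wy": 0, "wz": 0},
  ],
)

```text
t: 8.82
tool_pos: [0.405, -0.0298, 0.1414]
eef_rot: [0.054, 2.792, -0.009]
force: [-0.2, -0.2, 1.8]
finger_gap: -0.0
gripper_force: 0.6
```

Emit:
move_arm(
  moves=[
    {"x": -0.1, "y": 0, "z": 0.6, "wx": 0, "wy": 0, "wz": 0},
    {"x": -0.3, "y": 0, "z": 0.8, "wx": 0, "wy": 0, "wz": 0},
    {"x": -0.5, "y": 0, "z": 1.0, "wx": 0, "wy": 0, "wz": 0},
    {"x": -0.8, "y": 0, "z": 1.3, "wx": 0, "wy": 0, "wz": 0},
    {"x": -1.0, "y": 0, "z": 1.5, "wx": 0, "wy": 0, "wz": 0},
    {"x": -1.0, "y": 0, "z": 1.5, "wx": 0, "wy": 0, "wz": 0},
  ],
)

```text
t: 9.57
tool_pos: [0.4198, -0.0304, 0.1311]
eef_rot: [0.054, 2.792, -0.01]
force: [-0.5, -0.1, -0.5]
finger_gap: -0.0
gripper_force: 0.2
```

Emit:
move_arm(
  moves=[
    {"x": -0.2, "y": 0, "z": 0.1, "wx": 0, "wy": 0, "wz": 0},
    {"x": -0.3, "y": 0, "z": 0.1, "wx": 0, "wy": 0, "wz": 0},
    {"x": -0.3, "y": 0, "z": 0.1, "wx": 0, "wy": 0, "wz": 0},
  ],
)

```text
t: 9.95
tool_pos: [0.4213, -0.0304, 0.1307]
eef_rot: [0.053, 2.798, -0.009]
force: [-14.7, -1.0, 11.2]
finger_gap: 0.0001
gripper_force: 7.3
```

Run:
```python
from h import *
s=robot.state();print(s["tool_pos"],s["force"])
a,_=robot.capture("scene");b,_=robot.capture("side")
o=np.hstack([cv2.resize(i[160:320,140:270,::-1],None,fx=3,fy=3) for i in(a,b)])
cv2.imwrite("pics/v5.png",np.clip(o*1.4,0,255).astype(np.uint8))
```

```text
[ 0.42125738 -0.0303852   0.13072788] [-14.66674895  -1.02286158  11.22449246]
```

View pics/v5.png

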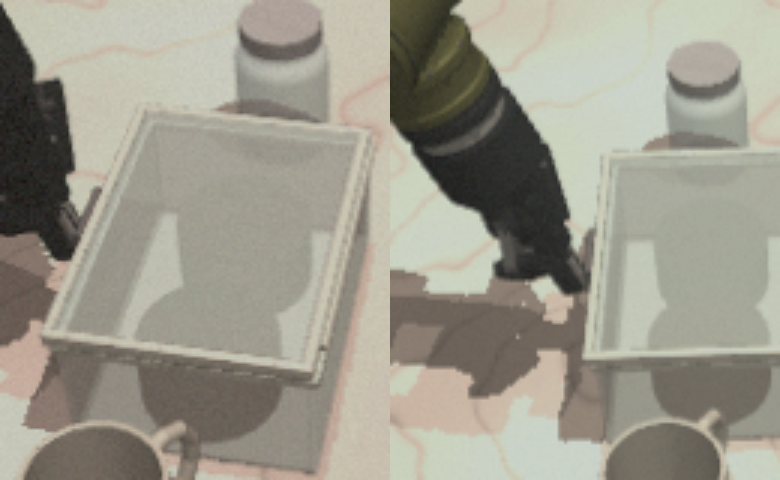

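Firm stop (15 N). I'll back off and check the flap.

Emit:
move_arm(
  moves=[
    {"x": 1.5, "y": 0, "z": -0.5, "wx": 0, "wy": 0, "wz": 0},
    {"x": 5, "y": 0, "z": -2, "wx": 0, "wy": 0, "wz": 0},
    {"x": 6, "y": 0, "z": -4, "wx": 0, "wy": 0, "wz": 0},
    {"x": 6, "y": 0, "z": -4, "wx": 0, "wy": 0, "wz": 0},
  ],
)

```text
t: 10.55
tool_pos: [0.3533, -0.0281, 0.1499]
eef_rot: [0.055, 2.786, -0.012]
force: [0.6, -0.3, 0.1]
finger_gap: -0.0003
gripper_force: 0.0
```

Run:
```python
from h import *
s=robot.state();print(s["tool_pos"],s["force"])
ims=[];ci=None
for c in ["scene","side","wrist"]:
    cc=robot.camera_info(c);i,d=robot.capture(c);ims.append(i)
    for n in ["latch_tip","latch_hinge","lid_edge"]:
        for r in robot.spot_point(n,c)[:1]:
            o,v=ray(cc,r["position"]);z={"latch_tip":.054,"latch_hinge":.094,"lid_edge":.099}[n]
            print(c,n,np.round(r["position"]),round(r["p"],2),np.round(o+v*(z-o[2])/v[2],3))
o=np.hstack([cv2.resize(ims[0][180:320,140:230,::-1],(270,420)),cv2.resize(ims[2][:,:,::-1],(530,420))])
cv2.imwrite("pics/v6.png",np.clip(o*1.4,0,255).astype(np.uint8))
```

```text
[ 0.35332495 -0.02813461  0.14991141] [ 0.55860756 -0.33834682  0.13989496]
scene latch_tip [215. 270.] 0.4 [ 0.551 -0.077  0.054]
scene latch_hinge [166. 233.] 0.55 [ 0.455 -0.035  0.094]
scene lid_edge [176. 229.] 0.98 [ 0.472 -0.026  0.099]
side latch_tip [208. 252.] 0.47 [ 0.456 -0.014  0.054]
side lid_edge [207. 243.] 0.71 [ 0.46  -0.029  0.099]
```

View pics/v6.png

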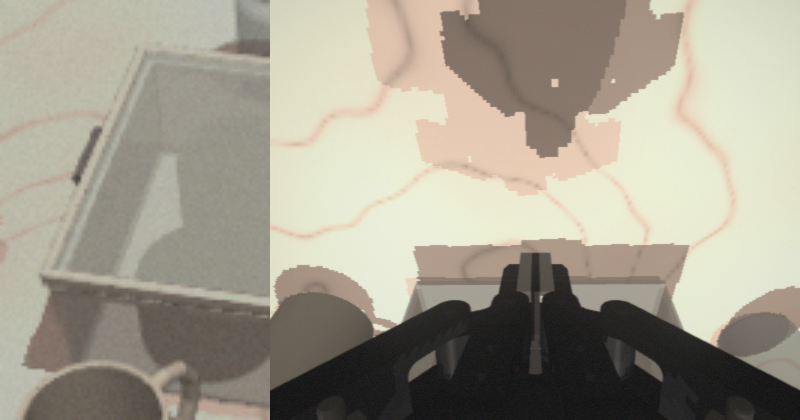

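Emit:
move_arm(
  moves=[
    {"x": 0, "y": 0, "z": 0, "wx": 0, "wy": -10, "wz": 0},
    {"x": 0, "y": 0, "z": 0, "wx": 0, "wy": -20, "wz": 0},
    {"x": 0, "y": 0, "z": 0, "wx": 0, "wy": -30, "wz": 0},
    {"x": 0, "y": 0, "z": 0, "wx": 0, "wy": -35, "wz": 0},
    {"x": 0, "y": 0, "z": 0, "wx": 0, "wy": -35, "wz": 0},
    {"x": 0, "y": 0, "z": 0, "wx": 0, "wy": -35, "wz": 0},
  ],
  grip=8.5,
)

```text
t: 11.9
tool_pos: [0.4088, -0.0343, 0.1633]
eef_rot: [0.041, 2.214, -0.018]
force: [0.5, 0.2, -0.7]
finger_gap: 0.0852
gripper_force: 0.0
```

Run:
```python
from h import *
s=robot.state();print(s["tool_pos"],s["force"])
cc=robot.camera_info("wrist");i,d=robot.capture("wrist")
print("cam",-np.array(cc["R"]).T@np.array(cc["t"]))
for n in ["latch_tip","latch_hinge","lid_edge"]:
    for r in robot.spot_point(n,"wrist")[:1]:print(n,r)
for r in robot.trace("latch","wrist")[:1]:
    m=r["region"];print(r["p"],m.sum())
    vs,us=np.nonzero(m&(d>0))
    if len(vs):
        P=np.array([at_depth(cc,(u,v),d[v,u]) for v,u in zip(vs,us)])
        for q in np.arange(.04,.11,.005):
            k=(P[:,2]>=q)&(P[:,2]<q+.005)
            if k.any():print("z",round(q,3),k.sum(),"x med",np.round(np.median(P[k,0]),4),"y",np.round([P[k,1].min(),P[k,1].max()],3))
cv2.imwrite("pics/v7.png",np.clip(i[:,:,::-1]*1.2,0,255).astype(np.uint8));np.save("dw.npy",d)
```

```text
[ 0.40880507 -0.03433902  0.16328882] [ 0.46877464  0.15553566 -0.74670862]
cam [ 0.31282645 -0.03114097  0.15178508]
latch_tip {'position': [297.2, 132.7], 'p': 0.59}
latch_hinge {'position': [296.9, 209.2], 'p': 0.68}
0.8 8691
z 0.055 843 x med 0.4533 y [-0.05  -0.007]
z 0.06 882 x med 0.4547 y [-0.05  -0.006]
z 0.065 901 x med 0.4547 y [-0.05  -0.007]
z 0.07 915 x med 0.4547 y [-0.05  -0.007]
z 0.075 959 x med 0.4547 y [-0.05  -0.006]
z 0.08 976 x med 0.4547 y [-0.05  -0.006]
z 0.085 1030 x med 0.4547 y [-0.05  -0.006]
z 0.09 983 x med 0.4542 y [-0.05  -0.006]
z 0.095 1164 x med 0.4549 y [-0.05  -0.006]
```

View pics/v7.png

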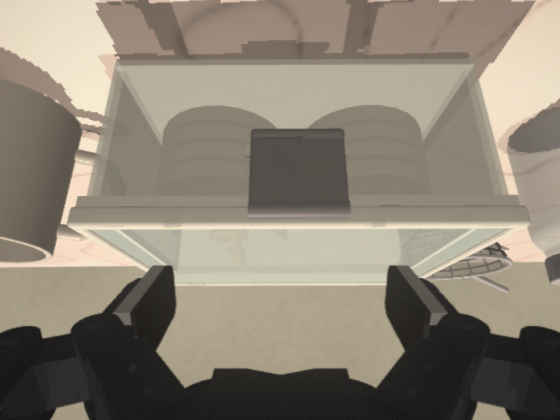

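The flap is vertical: face x = 0.4547 at every height, with only the ridge prouder. The lid is flush and the mug and jar are untouched. Raising the arm clear now.

Emit:
move_arm(
  moves=[
    {"x": -4.1, "y": 0, "z": -2.9, "wx": 0, "wy": 0, "wz": 0},
    {"x": -8.2, "y": 0, "z": -5.8, "wx": 0, "wy": 0, "wz": 0},
    {"x": -12, "y": 0, "z": -9, "wx": 0, "wy": 0, "wz": 0},
    {"x": -12, "y": 0, "z": -9, "wx": 0, "wy": 0, "wz": 0},
    {"x": -12, "y": 0, "z": -9, "wx": 0, "wy": 0, "wz": 0},
  ],
)

```text
t: 12.78
tool_pos: [0.4086, -0.0347, 0.3129]
eef_rot: [0.041, 2.214, -0.018]
force: [1.0, -0.2, -1.0]
finger_gap: 0.0847
gripper_force: 0.0
```

Run:
```python
from h import *
s=robot.state();print(s["tool_pos"],s["force"])
robot.capture("scene");cc=robot.camera_info("scene")
for n,z in [("lid_edge",.099),("lid_hinge",.09)]:
    for r in robot.spot_point(n,"scene")[:1]:
        o,v=ray(cc,r["position"]);print(n,np.round(r["position"]),round(r["p"],2),np.round(o+v*(z-o[2])/v[2],3))
if s["tool_pos"][2]>.22: print(robot.close_job())
```

```text
[ 0.40862235 -0.0346679   0.31288052] [ 1.04849294 -0.19065986 -1.04483108]
lid_edge [173. 228.] 0.82 [ 0.466 -0.026  0.099]
lid_hinge [254. 241.] 0.79 [ 0.616 -0.028  0.09 ]
the job is handed in; nothing more can be done
None
```

I pushed the lid fully shut, then pushed the latch flap flat against the front of the box; the box didn't visibly move, the mug and jar were left alone, and I handed the job in at about 13 s.

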